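Wedge the small vise into its dovetail bench mount

ROBOT

A 6-joint arm with a two-finger parallel gripper is mounted at the origin on the work surface. World frame = base frame: x ahead of the robot, y to its left, z up, the work surface at z = 0. Lengths are in m, angles in rad, forces in N, time in s.
With the tool pointing down it reaches from about 0.35 to 0.775 m from the base axis. Payload 5.5 kg.
Tool frame: the origin (TCP) lies between the finger pads; the fingertips stand 11 mm ahead of it and the grasp point (between the pads) lies 8 mm behind it (tips_ahead is the distance from the TCP to the fingertips, in m); z points along the fingers, y is the line along which they close (so a half turn about z gives the same grasp; the last joint's range is limited). The gripper opens to 85 mm and grips with 20 to 120 N. Pads are 22 mm wide; open, the fingers measure 114 mm over their backs; the gripper's body (76 mm by 85 mm) begins 54 mm behind the grasp point. The pads swing forward as they close: fully open they stand 13 mm farther back than shut.
Start: joints at [-1.379, 0.313, 0.046, 1.304, 0, 1.431], TCP at [0.187, -0.544, 0.242] pointing down, gripper open.
Joint ranges: [-2.76, 2.76], [-0.86, 1.69], [-1.03, 1.26], [-2.2, 2.34], [-1.47, 1.5], [-3.14, 3.14]. Speed limits (rad/s): [2.57, 2.57, 3.14, 3.14, 3.14, 3.14].

INTERFACE

Orientations are given as a unit quaternion [w, x, y, z].
In Python, from workcell import * gives the robot as it stands. The module is installed in compiled form; this text tells all that it offers.
- The arm moves only by the tool jog_arm, never from a script. Its argument "moves" is a list of rows, each an object with "fingers": the closure, from 0 (fully open) to 1 (shut); "slide": the shift along the tool's x, y, z in mm, a list of three; "angular": the turn, a rotation vector about the tool's x, y, z in degrees, a list of three. A call has 1 to 10 rows; each row is the pose to reach, as a shift and turn from the pose commanded when the call began, along the tool's axes at that moment; what a row does not reach only later rows make up. A row lasts 1/12 s, in which the tool goes at most 41.7 mm and 7.16 degrees, less where a joint would pass 70% of its speed; a pose out of reach is approached as far as the arm can. A call with a gripper value outside its range is refused whole. The fingers move at their own pace and stop on an object; "squeeze" is the grip in N (left out, the last holds). Time passes only in rows, so rows that repeat a pose let the fingers close. It gives the time, the measured TCP pose, the force, the opening and the grip force at its end, in the units of the state.
- get_state(): the state, without advancing time (a new reading comes with each control period).
- read_camera(name): name is "side" or "top"; returns a dict with "color" (400x640x3 uint8, red, green, blue), "fovy" (degrees; the focal length in pixels is half the picture's height over the tangent of half this angle, whatever the lens; pixels are square), "cx", "cy" (the principal point, pixels), "world_from_camera" (4x4, takes a point from camera to world coordinates). Camera axes: x right, y down, z forward; pixel columns grow to the right and rows downward; lengths in m; the calibration is good to about 2 mm. A picture is of the moment at which its call begins. There is no depth.
- hand_in(): hands the job in; it is judged then, once.
Trained networks look in a picture, given as the dict that the camera call returned (one of the last four; its "shot" number tells which), for a name from the list of things; names that differ only in an ending like _2 or _b are one class to them, and where a whole thing is asked for, a point or a joint stands for the part that bears it (a point fixed in the world has none). Each returns a list of dicts, best first, with "p" (0 to 1); they miss things now and then, are a little off and sometimes report something else, mostly with a low value. They report only what shows in the picture. A call takes as long as a camera call.
- look_for(target, picture): "point" ([column, row] in pixels, amid what is visible of it).
- tip_of(target, picture): "point" ([column, row] in pixels: a listed point, or the origin of a listed thing).
The state is a dict: "clock": time; "joint_pos": joint angles; "qvel": joint speeds; "tau": joint torques, N m; "tcp_pos": TCP position; "orientation": TCP orientation; "wrist_force": force on the tool from outside, world axes, zero at the start; "ft_torque": the same for the moment, N m; "finger_gap": finger opening in m; "grip_force": force on a finger pad.
Only numpy, scipy, OpenCV 4.12 (cv2) and the standard library are available. Lean on these libraries where they do the work, as an engineer would, in place of code of your own. Each camera call takes 0.05 s, during which the arm holds its last target. There are 200 camera calls.

TASK

Fetch the small blue vise and mount it: set its dovetail foot flat on the bed of the bench mount in front of the wide mouth, screw-knob end trailing, and slide it up the tapered way, held down flat on the bed, until it wedges tight under a firm, steady push of about 12 newtons, without ramming it, so that it stays tight when you let go. Leave the other two attachments and the tools where they lie.

Things in the scene. Friction and masses are not known exactly. Their poses are not given: they have to be found in the camera images.
- vise_mid (a point): Middle of the small blue vise, loose, 0.4 to 0.65 kg, standing upright on the bench, jaws shut, 60 mm high; point on its centre plane, 30 mm above its underside. x to its leading, narrow end, z up. From 11 mm up it is a block 36 mm wide in y, 64 mm long: grip across y at the middle, fingertips 15 to 18 mm above its underside, to clear the mount's jaws. A dark knob sticks out behind, to x = -62 mm.
- vise: The same vise; origin at the centre of its underside, same axes. Its aluminium foot is a dovetail 90 mm long (x = -45 to 45 mm), 10.5 mm high; underside 43 mm wide at the leading end (+x), 53 mm at the trailing end; flanks lean in 12 degrees towards the top, to fit under the mount's jaws.
- mount: Fixed bench mount: dark steel plate 240 x 116 mm, its top (the bed) 12 mm above the bench. Origin on the way's centre line at bench height; x up the way from the wide mouth to the narrow end, y across, z up. Plate from x = -134 to 106 mm. Bare bed up to x = -35 mm, to set the foot down; from -35 to 104 mm two undercut jaws stand 9 mm above the bed (their backs 11 mm), steel at +y, brass gib at -y.
- mouth (a point): Middle of the way's wide mouth, on the bed, 35 mm behind the mount's origin, same axes. Screws set the gib 0 to 6 mm nearer to the steel jaw than symmetry, not measured: so the vise's middle comes tight anywhere from 0 to 55 mm ahead of the mount's origin, 0 to 3 mm to +y. From touching both jaws to tight it moves on 1 to 2 mm. Each jaw closes in 5.5 mm per 100 mm, as the foot.
- rail: Fixed steel jaw at +y, origin and axes as the mount's; face at bed level at y = 29 mm at the mouth. The way is oiled (friction 0.21 to 0.28) and holds by friction after a push of 10 to 14 N along x with the foot flat: press it down 3 to 6 N as well, grip lightly (30 N) and let the jaws line it up. Under 8 N it may stay loose, over 16 N bruises the jaws.
- vee_mid (a point): Middle of the spare vee rest, a bare steel vee block 36 mm wide and 42 mm high; point 21 mm above its underside. It stands on the same 90 mm long dovetail foot as the vise. To be left alone. x, y, z as for the vise.
- anvil_mid (a point): Middle of the spare anvil, a steel plate 70 x 46 mm on a round neck, 42 mm high; point 21 mm above its underside. It stands on the same 90 mm long dovetail foot as the vise. To be left alone. x, y, z as for the vise.
- driver_mid (a point): A red screwdriver lying on the bench; to be left alone.
- wrench_mid (a point): A steel wrench lying on the bench; to be left alone.

How it is judged:
On the way, in this order (a step that is already met when the one before it is completed fails the run):
1. the vise's foot stands flat on the bed with its narrow end inside the mouth (x of vise_mid in the frame of mount between -0.06 and -0.01 m and y of vise_mid in the frame of mount between -0.01 and 0.01 m and angle between the x axis of vise_mid and the x axis of mount, either way round below 0.15 rad and z of vise_mid in the frame of mount between 0.039 and 0.0445 m and angle between vise_mid's own z axis and vertical below 0.05 rad), for 0.1 s.
2. the vise is wedged tight between the jaws (x of vise_mid in the frame of mount between -0.004 and 0.065 m and y of vise_mid in the frame of mount between -0.003 and 0.006 m and angle between the x axis of vise_mid and the x axis of mount, either way round below 0.05 rad and z of vise_mid in the frame of mount between 0.039 and 0.0445 m and angle between vise_mid's own z axis and vertical below 0.05 rad and contact force between vise and rail above 2.5 N), for 0.2 s.
At the end, for the whole second after the job is handed in: The vise stands flat on the mount's bed (within 2.5 mm) between the jaws, in line with the way (0.05 rad), let go and still wedged: it bears on the fixed jaw with more than 2.5 N. The other attachments, the screwdriver and the wrench are within 20 mm of where they lay (all of step 2); the robot touches nothing.
It fails at once if the vise is rammed in or shoved so that it bears on the fixed jaw with more than 28 N (contact force between vise and rail above 28 N).
It fails at once if the vise is tipped over (angle between vise_mid's own z axis and vertical above 0.5 rad).
It fails at once if another attachment or a tool is disturbed (distance of any of vee_mid, anvil_mid, driver_mid, wrench_mid from where it was at the start of the episode above 0.02 m).
It also fails if it takes over 64 s, if anything falls off the work surface, if the arm or the gripper's body presses on something with over 40 N, if the wrist force passes 120 N, or if a joint passes its speed limit or range.

## Working session

There is one attempt and no reset: what is moved stays moved. The work goes in short steps, Python scripts to look and compute and a tool call to move; the robot and the scene stay as the last step left them, time stands still between calls to the robot, and variables do not carry over. Pictures are saved under pics/ and viewed, at most 10 in all, crops included, and the job is handed in when it is done.

Besides the shell and the picture viewer there is one more tool, called after "Request:" as name(argument=value, ...), one argument or row to a line, values as JSON. jog_arm: Moves the arm, as the interface text tells. Its arguments: {"type":"object","properties":{"moves":{"type":"array","items":{"type":"object","properties":{"fingers":{"type":"number"},"slide":{"type":"array","items":{"type":"number"}},"angular":{"type":"array","items":{"type":"number"}}}}},"squeeze":{"type":"number"}},"required":["moves"]}

```bash
mkdir -p pics; cat > h.py <<'E'
from workcell import *
import numpy as np, cv2
from scipy.spatial.transform import Rotation as R
def ray(pic,pt):
    f=pic["color"].shape[0]/2/np.tan(np.radians(pic["fovy"])/2)
    T=np.array(pic["world_from_camera"]); d=T[:3,:3]@np.array([(pt[0]-pic["cx"])/f,(pt[1]-pic["cy"])/f,1])
    return T[:3,3],d
def atz(pic,pt,z):
    o,d=ray(pic,pt); return o+d*(z-o[2])/d[2]
def proj(pic,P):
    f=pic["color"].shape[0]/2/np.tan(np.radians(pic["fovy"])/2)
    T=np.linalg.inv(np.array(pic["world_from_camera"])); c=T[:3,:3]@np.array(P)+T[:3,3]
    return [f*c[0]/c[2]+pic["cx"],f*c[1]/c[2]+pic["cy"]]
def tri(a,pa,b,pb):
    o1,d1=ray(a,pa);o2,d2=ray(b,pb)
    s=np.linalg.lstsq(np.c_[d1,-d2],o2-o1,rcond=None)[0]
    p,q=o1+d1*s[0],o2+d2*s[1]; return (p+q)/2,np.linalg.norm(p-q)
def tool(): 
    s=get_state();w,x,y,z=s["orientation"];return s,np.array(s["tcp_pos"]),R.from_quat([x,y,z,w]).as_matrix()
def save(pic,n): cv2.imwrite(f"pics/{n}.png",pic["color"][:,:,::-1])
E
cat > a.py <<'E'
from h import *
np.set_printoptions(precision=4,suppress=True)
t=read_camera("top");s=read_camera("side");save(t,"t0");save(s,"s0")
cv2.imwrite("pics/both0.png",np.vstack([t["color"],s["color"]])[:,:,::-1][:, :])
for n,z in dict(vise_mid=.03,vise=0,mount=0,mouth=.012,rail=0,vee_mid=.021,anvil_mid=.021,driver_mid=.01,wrench_mid=.005).items():
    for nm,p in (("t",t),("s",s)):
        for f in (tip_of,look_for):
            r=f(n,p)[:2]
            print(n,nm,f.__name__,[(np.round(q["point"]),round(q["p"],2),atz(p,q["point"],z)[:2]) for q in r])
st,p,M=tool();print(p,M,st["wrist_force"],st["finger_gap"])
for q in(t,s):print(q["fovy"],q["cx"],q["cy"],np.array(q["world_from_camera"]))
E
python3 a.py
```

```text
vise_mid t call [(array([434., 234.]), 0.56, array([ 0.471 , -0.2605]))]
vise_mid t call [(array([435., 239.]), 0.87, array([ 0.4569, -0.2614]))]
vise_mid s call [(array([387., 147.]), 0.85, array([ 0.4668, -0.2516]))]
vise_mid s call [(array([387., 148.]), 0.72, array([ 0.465 , -0.2432])), (array([329., 189.]), 0.37, array([0.547 , 0.0138]))]
vise t call [(array([429., 235.]), 0.88, array([ 0.4719, -0.2535]))]
vise t call [(array([429., 236.]), 0.59, array([ 0.4697, -0.2545]))]
vise s call [(array([386., 157.]), 0.8, array([ 0.4636, -0.2399]))]
vise s call [(array([392., 148.]), 0.7, array([ 0.4648, -0.2971]))]
mount t call [(array([344., 192.]), 0.83, array([ 0.5935, -0.0217])), (array([342., 204.]), 0.38, array([ 0.5585, -0.0153]))]
mount t call [(array([347., 201.]), 0.7, array([ 0.5682, -0.0289])), (array([435., 238.]), 0.69, array([ 0.4628, -0.2688]))]
mount s call [(array([321., 183.]), 0.91, array([ 0.594 , -0.0368])), (array([365., 347.]), 0.57, array([0.2983, 0.3986]))]
mount s call [(array([328., 186.]), 0.62, array([ 0.5705, -0.0309]))]
mouth t call [(array([346., 205.]),
[... 1588 characters left out ...]
array([0.2977, 0.4009])), (array([385., 155.]), 0.54, array([ 0.4695, -0.2426]))]
wrench_mid s call [(array([360., 348.]), 0.58, array([0.3058, 0.4087]))]
[ 0.1873 -0.5437  0.2423] [[ 0.9455  0.3257  0.    ]
 [ 0.3257 -0.9455 -0.0001]
 [-0.      0.0001 -1.    ]] [-0.04   -0.3617 -0.4986] 0.08521971301508524
48.692308209538545 316.12431466524697 203.0648038269373 [[-0.0009 -0.9813  0.1923  0.3236]
 [-1.      0.0009 -0.0001  0.0581]
 [-0.     -0.1923 -0.9813  1.2152]
 [ 0.      0.      0.      1.    ]]
50.20604069858594 322.9081620826595 191.1040068271931 [[-0.9088 -0.2539  0.331   0.1755]
 [-0.417   0.5748 -0.704   0.8425]
 [-0.0115 -0.7779 -0.6283  0.7571]
 [ 0.      0.      0.      1.    ]]
```

View pics/t0.png

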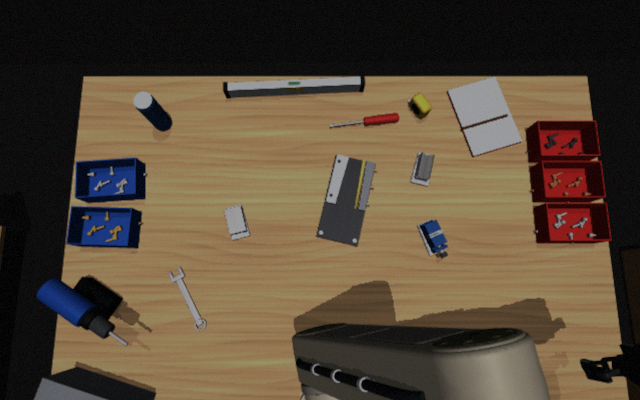

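View pics/s0.png

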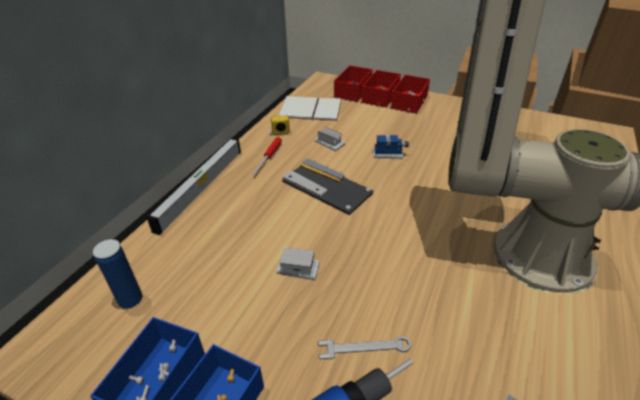

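The top view shows the mount with corners near (337,155), (376,161), (357,245) and (317,237), its mouth towards the bottom. The blue vise is at (434,236) with its knob at (442,254). I'll zoom in on both to get the yaws.

```bash
python3 - <<'E'
import cv2,numpy as np
t=cv2.imread("pics/t0.png")
a=cv2.resize(t[145:255,300:400],None,fx=4.5,fy=4.5,interpolation=cv2.INTER_CUBIC)
b=cv2.resize(t[210:265,405:460],None,fx=6.3,fy=9,interpolation=cv2.INTER_CUBIC)
b=cv2.resize(t[212:262,410:460],None,fx=6.6,fy=6.6,interpolation=cv2.INTER_CUBIC)
b=cv2.copyMakeBorder(b,0,495-b.shape[0],0,0,cv2.BORDER_CONSTANT)
cv2.imwrite("pics/z0.png",cv2.convertScaleAbs(np.hstack([a,b]),alpha=1.5))
E
```

```text
(no output)
```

View pics/z0.png

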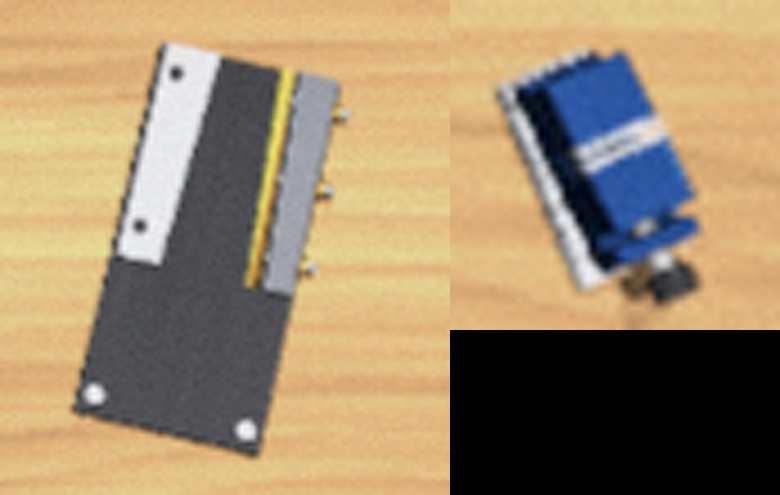

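```bash
cat > b.py <<'E'
from h import *
from scipy.optimize import least_squares
np.set_printoptions(precision=4,suppress=True)
pic=read_camera("top");
m=lambda c:(300+(c[0]+.5)/4.5-.5,145+(c[1]+.5)/4.5-.5)
v=lambda c:(410+(c[0]-450+.5)/6.6-.5,212+(c[1]+.5)/6.6-.5)
def fit(obs,x0):
    def res(q):
        c,s=np.cos(q[2]),np.sin(q[2])
        return np.ravel([np.array(proj(pic,[q[0]+c*X-s*Y,q[1]+s*X+c*Y,Z]))-p for (X,Y,Z),p in obs])
    r=least_squares(res,x0);print(r.x,np.degrees(r.x[2]));print(r.fun.reshape(-1,2));return r.x
obs=[((-.134,.058,.012),m((73,410))),((-.134,-.058,.012),m((258,456))),((.104,.058,.023),m((165,42))),((.104,-.058,.023),m((340,80))),((-.035,.058,.023),m((118,256))),((-.035,-.058,.023),m((290,297)))]
fit(obs,[.58,-.02,-.2])
ob=[((.045,.0215,0),v((500,92))),((-.045,.0265,0),v((583,288))),((.032,-.018,.06),v((627,52))),((.032,.018,.06),v((548,88)))]
fit(ob,[.47,-.25,.3])
E
python3 b.py
```

```text
[ 0.5841 -0.0288 -0.2371] -13.58648837339872
[[-0.0688  0.3815]
 [ 0.2478  0.0891]
 [-0.6836 -0.29  ]
 [ 0.81    0.5763]
 [-1.646  -0.7032]
 [ 1.3318 -0.1002]]
[ 0.4683 -0.2583  0.4372] 25.052219404373467
[[-0.916  -0.6791]
 [ 0.1284 -0.1224]
 [ 0.4177  0.2447]
 [ 0.3302  0.5155]]
```

Request:
jog_arm(
  moves=[
    {"slide":[80,-40,0],"angular":[0,0,-14],"fingers":0},
    {"slide":[160,-80,0],"angular":[0,0,-28],"fingers":0},
    {"slide":[240,-120,0],"angular":[0,0,-42],"fingers":0},
    {"slide":[320,-160,0],"angular":[0,0,-56],"fingers":0},
    {"slide":[359,-179,0],"angular":[0,0,-70],"fingers":0},
    {"slide":[359,-179,0],"angular":[0,0,-70],"fingers":0},
    {"slide":[359,-179,0],"angular":[0,0,-70],"fingers":0},
    {"slide":[359,-179,0],"angular":[0,0,-70],"fingers":0},
    {"slide":[359,-179,0],"angular":[0,0,-70],"fingers":0},
    {"slide":[359,-179,0],"angular":[0,0,-70],"fingers":0},
  ],
)

```text
clock: 2.78
tcp_pos: [0.4705, -0.2546, 0.2425]
orientation: [0.0, 0.71, 0.704, 0.0]
wrist_force: [-0.2, -0.1, 0.1]
finger_gap: 0.0855
grip_force: 0.0
```

Request:
jog_arm(
  moves=[
    {"angular":[0,0,-60]},
    {"angular":[0,0,-60]},
    {"angular":[0,0,-60]},
    {"angular":[0,0,-60]},
    {"angular":[0,0,-60]},
    {"angular":[0,0,-60]},
    {"angular":[0,0,-60]},
    {"angular":[0,0,-60]},
    {"angular":[0,0,-60]},
    {"angular":[0,0,-60]},
  ],
)

```text
schema error: expected keys fingers, slide, angular
```

Request:
jog_arm(
  moves=[
    {"angular":[0,0,-56]},
    {"angular":[0,0,-56]},
    {"angular":[0,0,-56]},
    {"angular":[0,0,-56]},
    {"angular":[0,0,-56]},
    {"angular":[0,0,-56]},
    {"angular":[0,0,-56]},
    {"angular":[0,0,-56]},
    {"angular":[0,0,-56]},
  ],
)

```text
schema error: expected keys fingers, slide, angular
```

```bash
python3 - <<'E'
from h import *
import workcell
np.set_printoptions(precision=4,suppress=True)
print([n for n in dir(workcell) if n[0]!='_'], getattr(workcell,'tips_ahead',None))
t=read_camera("top");s=read_camera("side")
for n,z in dict(vise_mid=.03,vise=0,mount=0,mouth=.012,rail=0).items():
    a=tip_of(n,t);b=tip_of(n,s)
    for p,r in((t,a),(s,b)): print(n,[(round(q["p"],2),atz(p,q["point"],z)[:2]) for q in r[:2]])
    if a and b: print(' tri',tri(t,a[0]["point"],s,b[0]["point"]))
st,p,M=tool();print(p,M,st["joint_pos"],st["wrist_force"],st["clock"])
print(st.keys())
T=t["color"][200:290,380:500];S=s["color"][90:180,340:460]
cv2.imwrite("pics/z1.png",np.hstack([cv2.resize(np.ascontiguousarray(x[:,:,::-1]),None,fx=3.3,fy=3.3,interpolation=cv2.INTER_CUBIC) for x in(T,S)]))
E
```

```text
['MotionError', 'get_state', 'hand_in', 'look_for', 'read_camera', 'tip_of', 'tips_ahead'] 0.011
vise_mid [(0.71, array([ 0.4642, -0.2556]))]
vise_mid [(0.74, array([ 0.469 , -0.2426]))]
 tri (array([ 0.469 , -0.2573,  0.0205]), np.float64(0.007605650696527493))
vise [(0.57, array([ 0.4691, -0.2504]))]
vise [(0.58, array([ 0.4612, -0.2586]))]
 tri (array([ 0.4638, -0.2498,  0.0056]), np.float64(0.009524028814609013))
mount [(0.89, array([ 0.5912, -0.0318]))]
mount [(0.73, array([ 0.6823, -0.2912])), (0.66, array([ 0.5857, -0.0389]))]
 tri (array([ 0.5551, -0.017 ,  0.1831]), np.float64(0.008666309997822388))
mouth [(0.89, array([ 0.5491, -0.0253]))]
mouth [(0.9, array([ 0.5459, -0.0216]))]
 tri (array([ 0.5488, -0.0259,  0.0083]), np.float64(0.0020323681743293215))
rail [(0.83, array([ 0.582 , -0.0269]))]
rail [(0.76, array([ 0.5768, -0.0276]))]
 tri (array([ 0.5795, -0.0276, -0.0002]), np.float64(0.005067812704489085))
[ 0.4679 -0.2583  0.2423] [[ 0.0191  0.9998  0.    ]
 [ 0.9998 -0.0191 -0.0002]
 [-0.0002  0.     -1.    ]] [-0.6546  0.2342 -0.0599  1.2765 -0.0001  0.9353] [ 0.0866 -0.0154  0.1732] 3.3833
dict_keys(['clock', 'joint_pos', 'qvel', 'tau', 'tcp_pos', 'orientation', 'wrist_force', 'ft_torque', 'grip_force', 'finger_gap'])
```

View pics/z1.png

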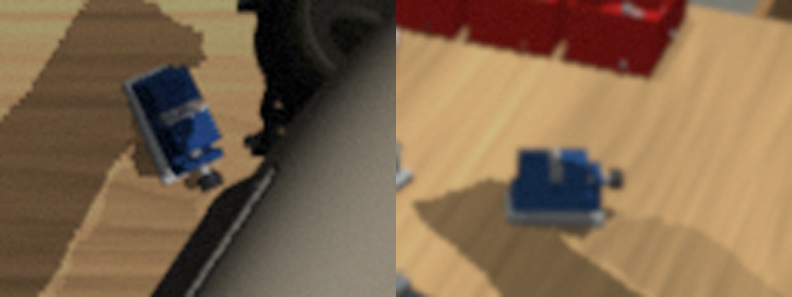

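Request:
jog_arm(
  moves=[
    {"slide":[0,0,0],"angular":[0,0,-60],"fingers":0},
    {"slide":[0,0,0],"angular":[0,0,-60],"fingers":0},
    {"slide":[0,0,0],"angular":[0,0,-60],"fingers":0},
    {"slide":[0,0,0],"angular":[0,0,-60],"fingers":0},
    {"slide":[0,0,0],"angular":[0,0,-60],"fingers":0},
    {"slide":[0,0,0],"angular":[0,0,-60],"fingers":0},
    {"slide":[0,0,0],"angular":[0,0,-60],"fingers":0},
    {"slide":[0,0,0],"angular":[0,0,-60],"fingers":0},
    {"slide":[0,0,0],"angular":[0,0,-60],"fingers":0},
  ],
)

```text
clock: 4.13
tcp_pos: [0.4681, -0.2579, 0.2423]
orientation: [0.0, 0.265, 0.964, -0.0]
wrist_force: [0.8, -0.8, -0.3]
finger_gap: 0.0856
grip_force: 0.0
```

Request:
jog_arm(
  moves=[
    {"slide":[0,0,0],"angular":[0,0,-56],"fingers":0},
    {"slide":[0,0,20],"angular":[0,0,-56],"fingers":0},
    {"slide":[0,0,40],"angular":[0,0,-56],"fingers":0},
    {"slide":[0,0,60],"angular":[0,0,-56],"fingers":0},
    {"slide":[0,0,80],"angular":[0,0,-56],"fingers":0},
    {"slide":[0,0,100],"angular":[0,0,-56],"fingers":0},
    {"slide":[0,0,120],"angular":[0,0,-56],"fingers":0},
    {"slide":[0,0,130],"angular":[0,0,-56],"fingers":0},
    {"slide":[0,0,130],"angular":[0,0,-56],"fingers":0},
    {"slide":[0,0,130],"angular":[0,0,-56],"fingers":0},
  ],
)

```text
clock: 4.97
tcp_pos: [0.4679, -0.2576, 0.112]
orientation: [-0.0, -0.215, 0.977, 0.0]
wrist_force: [-0.1, -0.3, 1.6]
finger_gap: 0.0856
grip_force: 0.0
```

```bash
python3 - <<'E'
from h import *
np.set_printoptions(precision=4,suppress=True)
st,p,M=tool();print(p,M,st["joint_pos"],st["wrist_force"],st["clock"])
print("slide to (.467,-.257,.0285):",M.T@(np.array([.467,-.257,.0285])-p)*1000, "yaw",np.degrees(np.arctan2(M[1,0],M[0,0])))
t=read_camera("top");s=read_camera("side")
for n,z in dict(vise_mid=.03,vise=0).items():
    for p in(t,s): print(n,[(round(q["p"],2),atz(p,q["point"],z)[:2]) for q in tip_of(n,p)[:2]])
S=s["color"][70:200,310:470]
cv2.imwrite("pics/z2.png",cv2.resize(np.ascontiguousarray(S[:,:,::-1]),None,fx=4.5,fy=4.5,interpolation=cv2.INTER_CUBIC))
E
```

```text
[ 0.4679 -0.2576  0.112 ] [[-0.9078 -0.4195 -0.0011]
 [-0.4195  0.9078  0.0007]
 [ 0.0007  0.0011 -1.    ]] [-0.6535  0.3118 -0.2872  0.973  -0.0001 -1.0864] [-0.0526 -0.2967  1.648 ] 4.9667
slide to (.467,-.257,.0285): [ 0.5002  0.8099 83.4979] yaw -155.19949554434885
vise_mid [(0.86, array([ 0.468 , -0.2534]))]
vise_mid [(0.71, array([ 0.4626, -0.2528])), (0.37, array([ 0.7971, -0.0699]))]
vise [(0.57, array([ 0.4617, -0.2525]))]
vise [(0.75, array([ 0.4701, -0.2578]))]
```

View pics/z2.png

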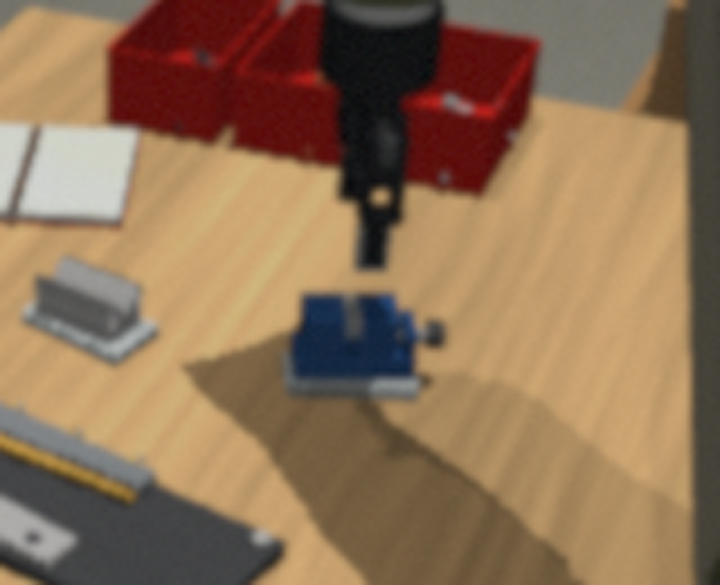

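The fingers stand centred above the vise block, tips at about (372,268) and block from 297 to 410. Descending to the grasp height.

Request:
jog_arm(
  moves=[
    {"slide":[0,1,20],"angular":[0,0,0],"fingers":0},
    {"slide":[0,1,40],"angular":[0,0,0],"fingers":0},
    {"slide":[0,1,60],"angular":[0,0,0],"fingers":0},
    {"slide":[0,1,75],"angular":[0,0,0],"fingers":0},
    {"slide":[0,1,83],"angular":[0,0,0],"fingers":0},
    {"slide":[0,1,83],"angular":[0,0,0],"fingers":0},
    {"slide":[0,1,83],"angular":[0,0,0],"fingers":0},
  ],
  squeeze=30,
)

```text
clock: 5.85
tcp_pos: [0.4681, -0.2567, 0.0296]
orientation: [-0.0, -0.216, 0.976, -0.0]
wrist_force: [0.2, 0.6, -0.6]
finger_gap: 0.0857
grip_force: 0.0
```

Request:
jog_arm(
  moves=[
    {"slide":[0,0,0],"angular":[0,0,0],"fingers":0.3},
    {"slide":[0,0,0],"angular":[0,0,0],"fingers":0.4},
    {"slide":[0,0,0],"angular":[0,0,0],"fingers":0.5},
    {"slide":[0,0,0],"angular":[0,0,0],"fingers":0.6},
    {"slide":[0,0,0],"angular":[0,0,0],"fingers":0.8},
    {"slide":[0,0,0],"angular":[0,0,0],"fingers":1},
    {"slide":[0,0,0],"angular":[0,0,0],"fingers":1},
    {"slide":[0,0,0],"angular":[0,0,0],"fingers":1},
  ],
)

```text
clock: 6.52
tcp_pos: [0.4686, -0.2571, 0.0302]
orientation: [0.001, -0.216, 0.976, -0.001]
wrist_force: [-0.5, 0.3, 6.3]
finger_gap: 0.0356
grip_force: 30.2
```

Request:
jog_arm(
  moves=[
    {"slide":[0,0,-5],"angular":[0,0,0],"fingers":1},
    {"slide":[0,0,-15],"angular":[0,0,0],"fingers":1},
    {"slide":[0,0,-30],"angular":[0,0,0],"fingers":1},
    {"slide":[0,0,-45],"angular":[0,0,0],"fingers":1},
    {"slide":[0,0,-60],"angular":[0,0,0],"fingers":1},
    {"slide":[0,0,-70],"angular":[0,0,0],"fingers":1},
    {"slide":[0,0,-70],"angular":[0,0,0],"fingers":1},
    {"slide":[0,0,-70],"angular":[0,0,0],"fingers":1},
    {"slide":[0,0,-70],"angular":[0,0,0],"fingers":1},
  ],
  squeeze=45,
)

```text
clock: 7.27
tcp_pos: [0.4674, -0.2562, 0.0985]
orientation: [-0.0, -0.217, 0.976, 0.001]
wrist_force: [-1.2, 0.2, -4.5]
finger_gap: 0.0357
grip_force: 46.1
```

```bash
python3 - <<'E'
from h import *
np.set_printoptions(precision=4,suppress=True)
st,p,M=tool();print(p,M,st["wrist_force"],st["ft_torque"],st["clock"])
yaw=np.degrees(np.arctan2(M[1,0],M[0,0])); print(yaw)
t=read_camera("top");s=read_camera("side")
for n in("vise_mid","vise"):
    a=tip_of(n,t);b=tip_of(n,s)
    if a and b: print(n,a[0]["p"],b[0]["p"],tri(t,a[0]["point"],s,b[0]["point"]))
m=np.array([.584,-.031]);a=np.radians(-13.6)
tgt=np.r_[m-.095*np.array([np.cos(a),np.sin(a)]),p[2]]
print(tgt,M.T@(tgt-p)*1000, "turn about tool z", (yaw+180+13.6))
S=s["color"][70:170,330:470]
cv2.imwrite("pics/z3.png",cv2.resize(np.ascontiguousarray(S[:,:,::-1]),None,fx=5.5,fy=5.5,interpolation=cv2.INTER_CUBIC))
E
```

```text
[ 0.4674 -0.2562  0.0985] [[-0.9062 -0.4228 -0.0012]
 [-0.4228  0.9062  0.0008]
 [ 0.0007  0.0013 -1.    ]] [-1.1874  0.1864 -4.4763] [ 0.0695  0.0055 -0.0629] 7.2667
-154.99057701970887
vise_mid 0.53 0.62 (array([ 0.469 , -0.2594,  0.0813]), np.float64(0.009101560081524778))
vise 0.58 0.66 (array([ 0.4747, -0.2433,  0.0688]), np.float64(0.006653159398877597))
[ 0.4917 -0.0087  0.0985] [-126.631   214.0312    0.1748] turn about tool z 38.609422980291136
```

View pics/z3.png

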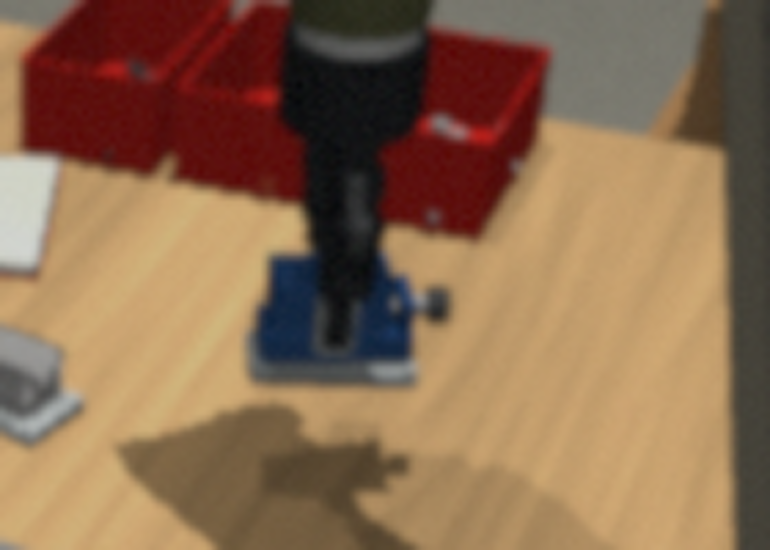

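Request:
jog_arm(
  moves=[
    {"slide":[-13,21,0],"angular":[0,0,4],"fingers":1},
    {"slide":[-29,46,0],"angular":[0,0,10],"fingers":1},
    {"slide":[-45,72,0],"angular":[0,0,15],"fingers":1},
    {"slide":[-61,97,0],"angular":[0,0,20],"fingers":1},
    {"slide":[-77,122,0],"angular":[0,0,25],"fingers":1},
    {"slide":[-93,148,0],"angular":[0,0,30],"fingers":1},
    {"slide":[-109,173,0],"angular":[0,0,35],"fingers":1},
    {"slide":[-122,194,0],"angular":[0,0,38.6],"fingers":1},
    {"slide":[-130,206,0],"angular":[0,0,38.6],"fingers":1},
    {"slide":[-133,211,0],"angular":[0,0,38.6],"fingers":1},
  ],
)

```text
clock: 8.4
tcp_pos: [0.4993, -0.0069, 0.0991]
orientation: [-0.0, 0.117, 0.993, 0.0]
wrist_force: [0.7, 0.2, -5.2]
finger_gap: 0.0354
grip_force: 46.3
```

Request:
jog_arm(
  moves=[
    {"slide":[0,0,10],"angular":[0,0,0],"fingers":1},
    {"slide":[0,0,20],"angular":[0,0,0],"fingers":1},
    {"slide":[0,0,30],"angular":[0,0,0],"fingers":1},
    {"slide":[0,0,35],"angular":[0,0,0],"fingers":1},
    {"slide":[0,0,35],"angular":[0,0,0],"fingers":1},
    {"slide":[0,0,35],"angular":[0,0,0],"fingers":1},
    {"slide":[0,0,35],"angular":[0,0,0],"fingers":1},
  ],
)

```text
clock: 8.98
tcp_pos: [0.4994, -0.0097, 0.0643]
orientation: [0.0, 0.119, 0.993, -0.0]
wrist_force: [0.7, -0.7, -4.0]
finger_gap: 0.0356
grip_force: 46.2
```

```bash
python3 - <<'E'
from h import *
np.set_printoptions(precision=4,suppress=True)
st,p,M=tool();print(p,M,st["wrist_force"],st["clock"],st["joint_pos"])
yaw=np.degrees(np.arctan2(M[1,0],M[0,0])); print(yaw)
t=read_camera("top");s=read_camera("side")
for n in("vise_mid","mouth","mount","rail"):
    a=tip_of(n,t);b=tip_of(n,s)
    print(n,[q and (round(q[0]["p"],2),np.round(q[0]["point"])) for q in(a,b)], tri(t,a[0]["point"],s,b[0]["point"]) if a and b else 0)
T=t["color"][140:260,290:390];S=s["color"][130:230,270:390]
f=lambda X,k:cv2.resize(np.ascontiguousarray(X[:,:,::-1]),None,fx=k,fy=k,interpolation=cv2.INTER_CUBIC)
a=f(T,3.5);b=f(S,3.6);h=max(a.shape[0],b.shape[0])
pad=lambda x:cv2.copyMakeBorder(x,0,h-x.shape[0],0,0,0)
cv2.imwrite("pics/z4.png",cv2.convertScaleAbs(np.hstack([pad(a),pad(b)]),alpha=1.5))
E
```

```text
[ 0.4994 -0.0097  0.0643] [[-0.9718  0.2359  0.    ]
 [ 0.2359  0.9718 -0.0002]
 [-0.0001 -0.0002 -1.    ]] [ 0.7497 -0.7432 -3.9991] 8.9833 [-0.1802  0.2993 -0.4394  0.832  -0.0002  0.0579]
166.3555668102611
vise_mid [(0.41, array([190., 299.])), (0.87, array([348., 181.]))] (array([0.3389, 0.3161, 0.3304]), np.float64(0.07057485936276899))
mouth [[], (0.7, array([331., 186.]))] 0
mount [[], (0.6, array([320., 184.]))] 0
rail [[], (0.89, array([321., 187.]))] 0
```

View pics/z4.png

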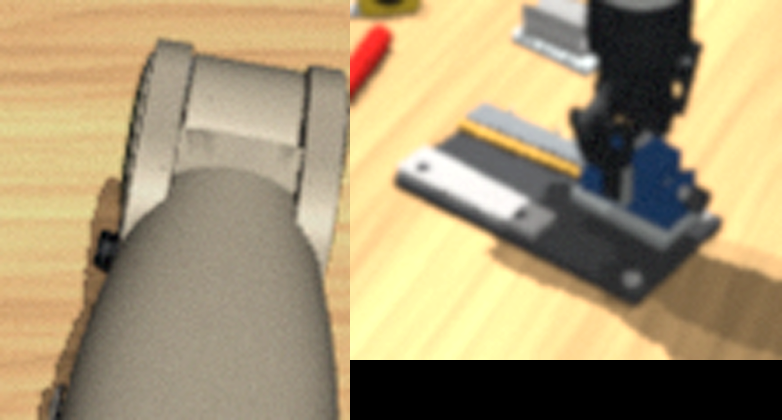

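```bash
cat > ov.py <<'E'
from h import *
def overlay(pic,name,m,v,vz,box=(265,130,385,220),k=6.5):
    x0,y0,x1,y1=box
    im=cv2.resize(np.ascontiguousarray(pic["color"][y0:y1,x0:x1,::-1]),None,fx=k,fy=k,interpolation=cv2.INTER_CUBIC)
    im=cv2.convertScaleAbs(im,alpha=1.3)
    def W(q,P): c,s=np.cos(q[2]),np.sin(q[2]);return [q[0]+c*P[0]-s*P[1],q[1]+s*P[0]+c*P[1],P[2]]
    def pl(q,Ps,col):
        u=np.array([proj(pic,W(q,P)) for P in Ps]);u=((u-[x0,y0]+.5)*k-.5).round().astype(int)
        cv2.polylines(im,[u.reshape(-1,1,2)],True,col,1)
    b=.012
    pl(m,[(-.134,.058,b),(-.134,-.058,b),(.106,-.058,b),(.106,.058,b)],(0,0,255))
    pl(m,[(-.035,.029,b),(.104,.0213,b),(.104,.058,.023),(-.035,.058,.023)],(0,255,0))
    pl(v,[(.045,.0215,vz),(-.045,.0265,vz),(-.045,-.0265,vz),(.045,-.0215,vz)],(255,0,255))
    cv2.imwrite(f"pics/{name}.png",im)
E
python3 - <<'E'
from ov import *
st,p,M=tool(); s=read_camera("side")
overlay(s,"z5",(.584,-.031,np.radians(-13.6)),(p[0],p[1],np.arctan2(-M[1,0],-M[0,0])),p[2]-.03)
E
```

```text
(no output)
```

View pics/z5.png

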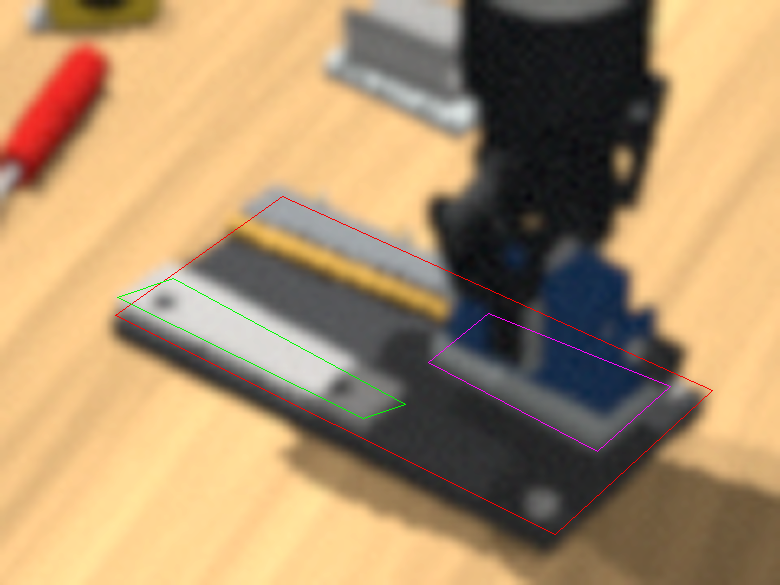

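Request:
jog_arm(
  moves=[
    {"slide":[0,3,6],"angular":[0,0,0],"fingers":1},
    {"slide":[0,5,12],"angular":[0,0,0],"fingers":1},
    {"slide":[0,5,17],"angular":[0,0,0],"fingers":1},
    {"slide":[0,5,20],"angular":[0,0,0],"fingers":1},
    {"slide":[0,5,20],"angular":[0,0,0],"fingers":1},
    {"slide":[0,5,20],"angular":[0,0,0],"fingers":1},
    {"slide":[0,5,20],"angular":[0,0,0],"fingers":1},
  ],
)

```text
clock: 10.12
tcp_pos: [0.5006, -0.0043, 0.0443]
orientation: [0.0, 0.118, 0.993, -0.0]
wrist_force: [0.2, -0.2, -4.1]
finger_gap: 0.0354
grip_force: 46.3
```

Request:
jog_arm(
  moves=[
    {"slide":[0,0,0.7],"angular":[0,0,0],"fingers":1},
    {"slide":[0,0,1.3],"angular":[0,0,0],"fingers":1},
    {"slide":[0,0,2],"angular":[0,0,0],"fingers":1},
    {"slide":[0,0,2],"angular":[0,0,0],"fingers":1},
    {"slide":[0,0,2],"angular":[0,0,0],"fingers":1},
  ],
)

```text
clock: 10.53
tcp_pos: [0.5005, -0.0043, 0.0423]
orientation: [0.0, 0.118, 0.993, -0.0]
wrist_force: [0.2, -0.0, -5.5]
finger_gap: 0.0356
grip_force: 46.4
```

Request:
jog_arm(
  moves=[
    {"slide":[0,0,0.5],"angular":[0,0,0],"fingers":1},
    {"slide":[0,0,0.5],"angular":[0,0,0],"fingers":1},
    {"slide":[0,0,0.5],"angular":[0,0,0],"fingers":1},
  ],
)

```text
clock: 10.78
tcp_pos: [0.5007, -0.0043, 0.0423]
orientation: [0.0, 0.118, 0.993, -0.0]
wrist_force: [-2.2, 0.1, 1.8]
finger_gap: 0.0355
grip_force: 46.9
```

Request:
jog_arm(
  moves=[
    {"slide":[0,0,0.5],"angular":[0,0,0],"fingers":1},
    {"slide":[0,0,0.5],"angular":[0,0,0],"fingers":1},
    {"slide":[0,0,0.5],"angular":[0,0,0],"fingers":1},
  ],
)

```text
clock: 11.03
tcp_pos: [0.5009, -0.0044, 0.0423]
orientation: [0.001, 0.118, 0.993, -0.0]
wrist_force: [-2.8, 1.0, 6.1]
finger_gap: 0.0354
grip_force: 47.5
```

Request:
jog_arm(
  moves=[
    {"slide":[0,0,0.5],"angular":[0,0,0],"fingers":1},
    {"slide":[0,0,0.5],"angular":[0,0,0],"fingers":1},
    {"slide":[0,0,0.5],"angular":[0,0,0],"fingers":1},
  ],
)

```text
clock: 11.28
tcp_pos: [0.5011, -0.0044, 0.0423]
orientation: [0.001, 0.118, 0.993, -0.0]
wrist_force: [-4.6, 0.3, 8.8]
finger_gap: 0.0356
grip_force: 47.8
```

Request:
jog_arm(
  moves=[
    {"slide":[-2,0,-0.5],"angular":[0,0,0],"fingers":1},
    {"slide":[-4,0,-0.5],"angular":[0,0,0],"fingers":1},
    {"slide":[-6,0,-0.5],"angular":[0,0,0],"fingers":1},
    {"slide":[-8,0,-0.5],"angular":[0,0,0],"fingers":1},
    {"slide":[-10,0,-0.5],"angular":[0,0,0],"fingers":1},
    {"slide":[-10,0,-0.5],"angular":[0,0,0],"fingers":1},
  ],
  squeeze=30,
)

```text
clock: 11.78
tcp_pos: [0.5113, -0.0069, 0.0423]
orientation: [0.001, 0.118, 0.993, -0.0]
wrist_force: [-1.6, 0.7, 5.7]
finger_gap: 0.0356
grip_force: 47.4
```

```bash
cat > st.py <<'E'
from h import *
np.set_printoptions(precision=2,suppress=True)
st,p,M=tool();a=np.radians(-13.6);Rm=np.array([[np.cos(a),-np.sin(a)],[np.sin(a),np.cos(a)]])
F=st["wrist_force"];q=Rm.T@(p[:2]-[.5855,-.0285])*1000
print("t",st["clock"],"mount xy mm",q,"z",p[2]*1000,"F mount",Rm.T@F[:2],F[2],"T",np.array(st["ft_torque"]),"yaw",np.degrees(np.arctan2(-M[1,0],-M[0,0])),"grip",st["grip_force"])
E
python3 st.py; python3 - <<'E'
from ov import *
st,p,M=tool(); s=read_camera("side")
overlay(s,"z6",(.5855,-.0285,np.radians(-13.6)),(p[0],p[1],np.arctan2(-M[1,0],-M[0,0])),.012)
E
```

```text
t 11.7833 mount xy mm [-77.17   3.57] z 42.25802236114568 F mount [-1.74  0.25] 5.6571279511213834 T [-0.05  0.41 -0.01] yaw -13.589238732127084 grip 47.40734674909618
```

View pics/z6.png

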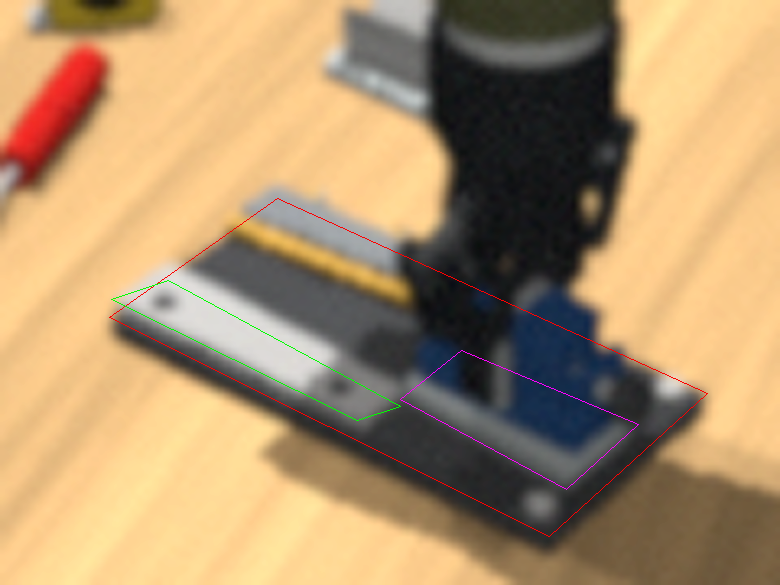

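The vise stands flat on the bed, near trailing corner at about (575,480) and nose at the mouth near (410,385). It may sit a few mm towards -y, so I'll go in a little and feel for the two jaws.

Request:
jog_arm(
  moves=[
    {"slide":[-2,0,0],"angular":[0,0,0],"fingers":1},
    {"slide":[-4,0,0],"angular":[0,0,0],"fingers":1},
    {"slide":[-6,0,0],"angular":[0,0,0],"fingers":1},
    {"slide":[-8,0,0],"angular":[0,0,0],"fingers":1},
    {"slide":[-10,0,0],"angular":[0,0,0],"fingers":1},
    {"slide":[-10,0,0],"angular":[0,0,0],"fingers":1},
  ],
  squeeze=30,
)

```text
clock: 12.33
tcp_pos: [0.5211, -0.0092, 0.0423]
orientation: [0.001, 0.118, 0.993, -0.0]
wrist_force: [-1.4, 0.0, 6.1]
finger_gap: 0.0359
grip_force: 47.4
```

```bash
python3 st.py
```

```text
t 12.3333 mount xy mm [-67.16   3.58] z 42.27274589942634 F mount [-1.37 -0.32] 6.1444984759578185 T [-0.07  0.37 -0.04] yaw -13.589123325756702 grip 47.363349870429374
```

Request:
jog_arm(
  moves=[
    {"slide":[-1,0.5,0],"angular":[0,0,0],"fingers":1},
    {"slide":[-2,1,0],"angular":[0,0,0],"fingers":1},
    {"slide":[-2,1.5,0],"angular":[0,0,0],"fingers":1},
    {"slide":[-2,2,0],"angular":[0,0,0],"fingers":1},
  ],
)

```text
clock: 12.67
tcp_pos: [0.5234, -0.0083, 0.0423]
orientation: [0.001, 0.119, 0.993, -0.001]
wrist_force: [-2.3, -1.9, 5.8]
finger_gap: 0.0352
grip_force: 47.2
```

Request:
jog_arm(
  moves=[
    {"slide":[0,0.5,0],"angular":[0,0,0],"fingers":1},
    {"slide":[0,1,0],"angular":[0,0,0],"fingers":1},
    {"slide":[0,1.5,0],"angular":[0,0,0],"fingers":1},
  ],
)

```text
clock: 12.92
tcp_pos: [0.524, -0.007, 0.0422]
orientation: [0.001, 0.119, 0.993, -0.001]
wrist_force: [-2.3, -4.7, 5.4]
finger_gap: 0.0353
grip_force: 47.3
```

```bash
python3 st.py
```

```text
t 12.9167 mount xy mm [-64.86   6.43] z 42.24678917050005 F mount [-1.16 -5.09] 5.447856102696796 T [-0.78  0.47 -0.01] yaw -13.619280917547945 grip 47.311016879975796
```

Request:
jog_arm(
  moves=[
    {"slide":[0,0.4,0],"angular":[0,0,0],"fingers":1},
    {"slide":[0,0.8,0],"angular":[0,0,0],"fingers":1},
    {"slide":[0,0.8,0],"angular":[0,0,0],"fingers":1},
  ],
)

```text
clock: 13.17
tcp_pos: [0.524, -0.0069, 0.0423]
orientation: [0.001, 0.119, 0.993, -0.002]
wrist_force: [-1.6, -4.3, 5.9]
finger_gap: 0.0359
grip_force: 47.6
```

```bash
python3 st.py
```

```text
t 13.1667 mount xy mm [-64.85   6.54] z 42.28300983323835 F mount [-0.54 -4.53] 5.923510586398695 T [-0.88  0.46 -0.08] yaw -13.650026765093093 grip 47.6080319378525
```

Contact with the steel jaw at y = 6.5 mm; the model says 6.7, so the mount frame is good. Backing to y≈3 and going in to x≈-27.

Request:
jog_arm(
  moves=[
    {"slide":[0,-2,0],"angular":[0,0,0],"fingers":1},
    {"slide":[0,-4,0],"angular":[0,0,0],"fingers":1},
    {"slide":[-1,-5,0],"angular":[0,0,0],"fingers":1},
    {"slide":[-3,-5,0],"angular":[0,0,0],"fingers":1},
    {"slide":[-5,-5,0],"angular":[0,0,0],"fingers":1},
    {"slide":[-7,-5,0],"angular":[0,0,0],"fingers":1},
    {"slide":[-9,-5,0],"angular":[0,0,0],"fingers":1},
    {"slide":[-11,-5,0],"angular":[0,0,0],"fingers":1},
    {"slide":[-13,-5,0],"angular":[0,0,0],"fingers":1},
    {"slide":[-15,-5,0],"angular":[0,0,0],"fingers":1},
  ],
)

```text
clock: 14.0
tcp_pos: [0.5367, -0.0137, 0.0423]
orientation: [0.001, 0.118, 0.993, -0.0]
wrist_force: [-3.6, 0.8, 9.2]
finger_gap: 0.0357
grip_force: 47.6
```

```bash
python3 st.py
```

```text
t 14.0 mount xy mm [-50.89   2.94] z 42.26140181558557 F mount [-3.7  -0.11] 9.243218919688891 T [-0.01  0.65 -0.01] yaw -13.57971688487269 grip 47.64243056473788
```

Request:
jog_arm(
  moves=[
    {"slide":[-2,0,-0.3],"angular":[0,0,0],"fingers":1},
    {"slide":[-5,0,-0.3],"angular":[0,0,0],"fingers":1},
    {"slide":[-8,0,-0.3],"angular":[0,0,0],"fingers":1},
    {"slide":[-11,0,-0.3],"angular":[0,0,0],"fingers":1},
    {"slide":[-14,0,-0.3],"angular":[0,0,0],"fingers":1},
    {"slide":[-17,0,-0.3],"angular":[0,0,0],"fingers":1},
    {"slide":[-20,0,-0.3],"angular":[0,0,0],"fingers":1},
    {"slide":[-22,0,-0.3],"angular":[0,0,0],"fingers":1},
    {"slide":[-24,0,-0.3],"angular":[0,0,0],"fingers":1},
    {"slide":[-24,0,-0.3],"angular":[0,0,0],"fingers":1},
  ],
)

```text
clock: 14.83
tcp_pos: [0.5605, -0.0195, 0.0423]
orientation: [0.001, 0.118, 0.993, -0.0]
wrist_force: [-1.4, 0.2, 5.5]
finger_gap: 0.0362
grip_force: 47.3
```

```bash
python3 st.py
```

```text
t 14.8333 mount xy mm [-26.44   2.91] z 42.27240664353478 F mount [-1.39 -0.12] 5.474093152386733 T [-0.05  0.34  0.05] yaw -13.586772113944843 grip 47.34283200436039
```

Now feel for the gib (-y), then read the gap.

Request:
jog_arm(
  moves=[
    {"slide":[0,-0.5,0],"angular":[0,0,0],"fingers":1},
    {"slide":[0,-1,0],"angular":[0,0,0],"fingers":1},
    {"slide":[0,-1.5,0],"angular":[0,0,0],"fingers":1},
    {"slide":[0,-2,0],"angular":[0,0,0],"fingers":1},
    {"slide":[0,-2,0],"angular":[0,0,0],"fingers":1},
  ],
)

```text
clock: 15.25
tcp_pos: [0.5604, -0.021, 0.0423]
orientation: [0.001, 0.118, 0.993, 0.0]
wrist_force: [0.6, 3.0, 4.6]
finger_gap: 0.0354
grip_force: 47.2
```

```bash
python3 st.py
```

```text
t 15.25 mount xy mm [-26.17   1.38] z 42.30074740233061 F mount [-0.15  3.09] 4.6258630710646065 T [ 0.43  0.03 -0.02] yaw -13.567135602704694 grip 47.21780141175259
```

Request:
jog_arm(
  moves=[
    {"slide":[0,-0.5,0],"angular":[0,0,0],"fingers":1},
    {"slide":[0,-1,0],"angular":[0,0,0],"fingers":1},
    {"slide":[0,-1.5,0],"angular":[0,0,0],"fingers":1},
    {"slide":[0,-1.5,0],"angular":[0,0,0],"fingers":1},
  ],
)

```text
clock: 15.58
tcp_pos: [0.5601, -0.0225, 0.0423]
orientation: [0.001, 0.118, 0.993, 0.0]
wrist_force: [0.2, 2.3, 4.2]
finger_gap: 0.0356
grip_force: 47.2
```

```bash
python3 st.py
```

```text
t 15.5833 mount xy mm [-26.09  -0.18] z 42.29899812936828 F mount [-0.32  2.32] 4.235746199354065 T [ 0.46 -0.   -0.02] yaw -13.57000272282661 grip 47.197287775052246
```

Request:
jog_arm(
  moves=[
    {"slide":[0,-0.5,0],"angular":[0,0,0],"fingers":1},
    {"slide":[0,-1,0],"angular":[0,0,0],"fingers":1},
    {"slide":[0,-1.5,0],"angular":[0,0,0],"fingers":1},
    {"slide":[0,-1.5,0],"angular":[0,0,0],"fingers":1},
  ],
)

```text
clock: 15.92
tcp_pos: [0.5597, -0.024, 0.0423]
orientation: [0.001, 0.118, 0.993, 0.0]
wrist_force: [-0.2, 2.4, 5.8]
finger_gap: 0.0357
grip_force: 47.2
```

```bash
python3 st.py
```

```text
t 15.9167 mount xy mm [-26.13  -1.69] z 42.28446649148597 F mount [-0.73  2.34] 5.795976093873195 T [ 0.39 -0.02  0.01] yaw -13.569471558602183 grip 47.18800020549679
```

Request:
jog_arm(
  moves=[
    {"slide":[0,-0.5,0],"angular":[0,0,0],"fingers":1},
    {"slide":[0,-1,0],"angular":[0,0,0],"fingers":1},
    {"slide":[0,-1.2,0],"angular":[0,0,0],"fingers":1},
    {"slide":[0,-1.2,0],"angular":[0,0,0],"fingers":1},
  ],
)

```text
clock: 16.25
tcp_pos: [0.5594, -0.0252, 0.0423]
orientation: [0.001, 0.118, 0.993, 0.0]
wrist_force: [1.4, 3.0, 4.6]
finger_gap: 0.0356
grip_force: 47.2
```

```bash
python3 st.py
```

```text
t 16.25 mount xy mm [-26.13  -2.88] z 42.278063993596426 F mount [0.65 3.27] 4.5996039665454305 T [ 0.36 -0.07  0.03] yaw -13.570856458583068 grip 47.21052222128492
```

Request:
jog_arm(
  moves=[
    {"slide":[0,-0.5,0],"angular":[0,0,0],"fingers":1},
    {"slide":[0,-1,0],"angular":[0,0,0],"fingers":1},
    {"slide":[0,-1,0],"angular":[0,0,0],"fingers":1},
  ],
)

```text
clock: 16.5
tcp_pos: [0.5592, -0.0261, 0.0423]
orientation: [0.001, 0.118, 0.993, 0.0]
wrist_force: [1.6, 2.2, 5.6]
finger_gap: 0.0355
grip_force: 47.2
```

```bash
python3 st.py
```

```text
t 16.5 mount xy mm [-26.12  -3.88] z 42.28483939427164 F mount [1.03 2.55] 5.625352918049859 T [ 0.4  -0.02 -0.  ] yaw -13.57049448297015 grip 47.18047219736036
```

Request:
jog_arm(
  moves=[
    {"slide":[0,-0.5,0],"angular":[0,0,0],"fingers":1},
    {"slide":[0,-1,0],"angular":[0,0,0],"fingers":1},
    {"slide":[0,-1,0],"angular":[0,0,0],"fingers":1},
  ],
)

```text
clock: 16.75
tcp_pos: [0.559, -0.027, 0.0423]
orientation: [0.001, 0.118, 0.993, 0.0]
wrist_force: [0.6, 2.5, 5.5]
finger_gap: 0.0358
grip_force: 47.0
```

```bash
python3 st.py
```

```text
t 16.75 mount xy mm [-26.14  -4.79] z 42.28355470662474 F mount [0.04 2.55] 5.531236870079429 T [ 0.52 -0.    0.03] yaw -13.56042574563188 grip 47.02958351990674
```

Request:
jog_arm(
  moves=[
    {"slide":[0,-0.5,0],"angular":[0,0,0],"fingers":1},
    {"slide":[0,-1,0],"angular":[0,0,0],"fingers":1},
    {"slide":[0,-1,0],"angular":[0,0,0],"fingers":1},
  ],
)

```text
clock: 17.0
tcp_pos: [0.5589, -0.0272, 0.0423]
orientation: [0.001, 0.118, 0.993, 0.001]
wrist_force: [1.0, 5.0, 6.2]
finger_gap: 0.0357
grip_force: 46.6
```

```bash
python3 st.py
```

```text
t 17.0 mount xy mm [-26.16  -4.98] z 42.31250279452944 F mount [-0.23  5.07] 6.1714763319918395 T [ 1.02 -0.18  0.13] yaw -13.52380370615162 grip 46.55508151045069
```

Request:
jog_arm(
  moves=[
    {"slide":[0,2,0],"angular":[0,0,0],"fingers":1},
    {"slide":[0,4,0],"angular":[0,0,0],"fingers":1},
    {"slide":[-2,5.4,0],"angular":[0,0,0],"fingers":1},
    {"slide":[-6,5.4,0],"angular":[0,0,0],"fingers":1},
    {"slide":[-11,5.4,0],"angular":[0,0,0],"fingers":1},
    {"slide":[-16,5.4,0],"angular":[0,0,0],"fingers":1},
    {"slide":[-21,5.4,0],"angular":[0,0,0],"fingers":1},
    {"slide":[-26,5.4,0],"angular":[0,0,0],"fingers":1},
    {"slide":[-28,5.4,0],"angular":[0,0,0],"fingers":1},
    {"slide":[-28,5.4,0],"angular":[0,0,0],"fingers":1},
  ],
)

```text
clock: 17.83
tcp_pos: [0.5867, -0.0301, 0.0423]
orientation: [0.001, 0.118, 0.993, -0.0]
wrist_force: [-1.6, -0.2, 7.1]
finger_gap: 0.0355
grip_force: 47.4
```

```bash
python3 st.py
```

```text
t 17.8333 mount xy mm [ 1.54 -1.27] z 42.29723012939614 F mount [-1.56 -0.57] 7.067345764026267 T [-0.03  0.33 -0.02] yaw -13.607298201182338 grip 47.357450767522096
```

Request:
jog_arm(
  moves=[
    {"slide":[-2,0,0],"angular":[0,0,0],"fingers":1},
    {"slide":[-5,0,0],"angular":[0,0,0],"fingers":1},
    {"slide":[-8,0,0],"angular":[0,0,0],"fingers":1},
    {"slide":[-11,0,0],"angular":[0,0,0],"fingers":1},
    {"slide":[-14,0,0],"angular":[0,0,0],"fingers":1},
    {"slide":[-17,0,0],"angular":[0,0,0],"fingers":1},
    {"slide":[-19,0,0],"angular":[0,0,0],"fingers":1},
    {"slide":[-20,0,0],"angular":[0,0,0],"fingers":1},
    {"slide":[-20,0,0],"angular":[0,0,0],"fingers":1},
  ],
)

```text
clock: 18.58
tcp_pos: [0.6056, -0.0346, 0.0423]
orientation: [0.0, 0.118, 0.993, -0.0]
wrist_force: [-2.9, -0.2, 7.7]
finger_gap: 0.0357
grip_force: 47.5
```

```bash
python3 st.py
```

```text
t 18.5833 mount xy mm [20.95 -1.24] z 42.26959170582403 F mount [-2.77 -0.87] 7.71392230457625 T [0.01 0.5  0.05] yaw -13.603223672709484 grip 47.47240981037976
```

Request:
jog_arm(
  moves=[
    {"slide":[-1,0.5,-0.2],"angular":[0,0,0],"fingers":1},
    {"slide":[-3,0.9,-0.2],"angular":[0,0,0],"fingers":1},
    {"slide":[-5,0.9,-0.2],"angular":[0,0,0],"fingers":1},
    {"slide":[-7,0.9,-0.2],"angular":[0,0,0],"fingers":1},
    {"slide":[-9,0.9,-0.2],"angular":[0,0,0],"fingers":1},
    {"slide":[-11,0.9,-0.2],"angular":[0,0,0],"fingers":1},
    {"slide":[-12,0.9,-0.2],"angular":[0,0,0],"fingers":1},
    {"slide":[-12,0.9,-0.2],"angular":[0,0,0],"fingers":1},
  ],
)

```text
clock: 19.25
tcp_pos: [0.6171, -0.0367, 0.0423]
orientation: [-0.0, 0.118, 0.993, -0.001]
wrist_force: [-2.9, 0.7, 6.4]
finger_gap: 0.0356
grip_force: 47.1
```

```bash
python3 st.py
```

```text
t 19.25 mount xy mm [32.67 -0.49] z 42.27760989629948 F mount [-2.94 -0.03] 6.37251796391325 T [0.   0.53 0.08] yaw -13.600737990536311 grip 47.09125248567943
```

Request:
jog_arm(
  moves=[
    {"slide":[-1,0,0],"angular":[0,0,0],"fingers":1},
    {"slide":[-2,0,0],"angular":[0,0,0],"fingers":1},
    {"slide":[-3,0,0],"angular":[0,0,0],"fingers":1},
    {"slide":[-4,0,0],"angular":[0,0,0],"fingers":1},
    {"slide":[-4,0,0],"angular":[0,0,0],"fingers":1},
    {"slide":[-4,0,0],"angular":[0,0,0],"fingers":1},
  ],
)

```text
clock: 19.75
tcp_pos: [0.6207, -0.0377, 0.0423]
orientation: [-0.0, 0.118, 0.993, -0.001]
wrist_force: [-3.5, -1.5, 7.1]
finger_gap: 0.0358
grip_force: 46.8
```

```bash
python3 st.py
```

```text
t 19.75 mount xy mm [36.4  -0.68] z 42.29028468255447 F mount [-3.1  -2.28] 7.088544792909031 T [-0.08  0.65  0.14] yaw -13.605154154169773 grip 46.81974186093328
```

Rail contact points slope more than assumed: the way's yaw is about -14.5°. Turning +0.9° and recentring.

Request:
jog_arm(
  moves=[
    {"slide":[0,-0.4,0],"angular":[0,0,0.5],"fingers":1},
    {"slide":[0,-0.9,0],"angular":[0,0,0.9],"fingers":1},
    {"slide":[0,-0.9,0],"angular":[0,0,0.9],"fingers":1},
    {"slide":[0,-0.9,0],"angular":[0,0,0.9],"fingers":1},
  ],
)

```text
clock: 20.08
tcp_pos: [0.6209, -0.0381, 0.0423]
orientation: [0.0, 0.126, 0.992, -0.0]
wrist_force: [-2.3, 1.8, 6.3]
finger_gap: 0.0354
grip_force: 41.8
```

```bash
python3 st.py
```

```text
t 20.0833 mount xy mm [36.66 -0.99] z 42.2776567771675 F mount [-2.69  1.18] 6.336851388643034 T [0.09 0.43 0.3 ] yaw -14.450525793964715 grip 41.75055066123605
```

Request:
jog_arm(
  moves=[
    {"slide":[-1,0,0],"angular":[0,0,0],"fingers":1},
    {"slide":[-2,0,0],"angular":[0,0,0],"fingers":1},
    {"slide":[-3,0,0],"angular":[0,0,0],"fingers":1},
    {"slide":[-4,0,0],"angular":[0,0,0],"fingers":1},
    {"slide":[-4,0,0],"angular":[0,0,0],"fingers":1},
  ],
)

```text
clock: 20.5
tcp_pos: [0.623, -0.0386, 0.0423]
orientation: [-0.002, 0.125, 0.992, -0.0]
wrist_force: [-7.3, 2.5, 10.8]
finger_gap: 0.0355
grip_force: 41.7
```

```bash
python3 st.py
```

```text
t 20.5 mount xy mm [38.8  -1.04] z 42.272908123718594 F mount [-7.65  0.76] 10.796798095807734 T [0.19 1.22 0.42] yaw -14.414048396733154 grip 41.716103218495846
```

Request:
jog_arm(
  moves=[
    {"slide":[2,0,0],"angular":[0,0,0],"fingers":1},
    {"slide":[4,0,-0.8],"angular":[0,0,0],"fingers":1},
    {"slide":[4,0,-0.8],"angular":[0,0,0],"fingers":0.45},
    {"slide":[4,0,-0.8],"angular":[0,0,0],"fingers":0.45},
    {"slide":[4,0,-0.8],"angular":[0,0,0],"fingers":0.45},
  ],
  squeeze=25,
)

```text
clock: 20.92
tcp_pos: [0.6206, -0.0381, 0.0421]
orientation: [-0.0, 0.126, 0.992, -0.0]
wrist_force: [0.1, -0.3, -0.6]
finger_gap: 0.047
grip_force: 0.0
```

```bash
python3 st.py
```

```text
t 20.9167 mount xy mm [36.34 -1.12] z 42.13016137233816 F mount [ 0.18 -0.23] -0.6137487703893044 T [-0.03  0.03  0.02] yaw -14.514552669956892 grip 0.0
```

Request:
jog_arm(
  moves=[
    {"slide":[0,0,0],"angular":[0,0,0],"fingers":0.6},
    {"slide":[0,0,0],"angular":[0,0,0],"fingers":0.8},
    {"slide":[0,0,0],"angular":[0,0,0],"fingers":1},
    {"slide":[0,0,0],"angular":[0,0,0],"fingers":1},
    {"slide":[0,0,0],"angular":[0,0,0],"fingers":1},
  ],
  squeeze=25,
)

```text
clock: 21.33
tcp_pos: [0.6208, -0.0381, 0.0424]
orientation: [-0.0, 0.126, 0.992, -0.0]
wrist_force: [-0.1, -0.2, -1.9]
finger_gap: 0.036
grip_force: 26.5
```

```bash
python3 st.py
```

```text
t 21.3333 mount xy mm [36.62 -1.03] z 42.38334703211344 F mount [-0.08 -0.26] -1.8906630818746497 T [ 0.01 -0.05 -0.08] yaw -14.498885944585812 grip 26.45747769623995
```

Request:
jog_arm(
  moves=[
    {"slide":[0,0,0.4],"angular":[0,0,0],"fingers":1},
    {"slide":[0,0,0.8],"angular":[0,0,0],"fingers":1},
    {"slide":[-1,0,0.8],"angular":[0,0,0],"fingers":1},
    {"slide":[-2,0,0.8],"angular":[0,0,0],"fingers":1},
    {"slide":[-2,0,0.8],"angular":[0,0,0],"fingers":1},
  ],
)

```text
clock: 21.75
tcp_pos: [0.6229, -0.0385, 0.0423]
orientation: [0.0, 0.126, 0.992, -0.0]
wrist_force: [-2.9, 0.5, 5.9]
finger_gap: 0.0357
grip_force: 27.1
```

```bash
python3 st.py
```

```text
t 21.75 mount xy mm [38.73 -0.9 ] z 42.32731969760439 F mount [-2.94 -0.23] 5.862425991026609 T [ 0.16  0.46 -0.04] yaw -14.481936988829666 grip 27.111742068082094
```

Request:
jog_arm(
  moves=[
    {"slide":[-0.7,0,0],"angular":[0,0,0],"fingers":1},
    {"slide":[-1.5,0,0],"angular":[0,0,0],"fingers":1},
    {"slide":[-1.5,0,0],"angular":[0,0,0],"fingers":1},
  ],
)

```text
clock: 22.0
tcp_pos: [0.6244, -0.0388, 0.0424]
orientation: [0.0, 0.126, 0.992, 0.0]
wrist_force: [-2.3, 0.9, 5.8]
finger_gap: 0.0354
grip_force: 27.1
```

```bash
python3 st.py
```

```text
t 22.0 mount xy mm [40.27 -0.9 ] z 42.35407588409638 F mount [-2.44  0.31] 5.8156085063793475 T [ 0.16  0.57 -0.04] yaw -14.480107280319077 grip 27.12812092155218
```

Request:
jog_arm(
  moves=[
    {"slide":[-0.7,0,0],"angular":[0,0,0],"fingers":1},
    {"slide":[-1.4,0,0],"angular":[0,0,0],"fingers":1},
    {"slide":[-2,0,0],"angular":[0,0,0],"fingers":1},
    {"slide":[-2,0,0],"angular":[0,0,0],"fingers":1},
  ],
)

```text
clock: 22.33
tcp_pos: [0.6263, -0.0393, 0.0424]
orientation: [0.0, 0.126, 0.992, 0.0]
wrist_force: [-3.6, 0.8, 5.9]
finger_gap: 0.0359
grip_force: 27.1
```

```bash
python3 st.py
```

```text
t 22.3333 mount xy mm [42.22 -0.93] z 42.36192346711293 F mount [-3.71 -0.1 ] 5.9028505703292256 T [ 0.19  0.47 -0.02] yaw -14.480874234549265 grip 27.128678373992443
```

Request:
jog_arm(
  moves=[
    {"slide":[-0.7,0,0],"angular":[0,0,0],"fingers":1},
    {"slide":[-1.4,0,0],"angular":[0,0,0],"fingers":1},
    {"slide":[-2,0,0],"angular":[0,0,0],"fingers":1},
    {"slide":[-2,0,0],"angular":[0,0,0],"fingers":1},
  ],
)

```text
clock: 22.67
tcp_pos: [0.6283, -0.0398, 0.0424]
orientation: [0.0, 0.126, 0.992, 0.0]
wrist_force: [-1.9, 0.6, 5.9]
finger_gap: 0.0357
grip_force: 27.1
```

```bash
python3 st.py
```

```text
t 22.6667 mount xy mm [44.24 -0.92] z 42.3706927925497 F mount [-1.95  0.17] 5.892540083134291 T [0.19 0.52 0.  ] yaw -14.47902611321568 grip 27.128142211586237
```

Request:
jog_arm(
  moves=[
    {"slide":[-0.7,0,0],"angular":[0,0,0],"fingers":1},
    {"slide":[-1.4,0,0],"angular":[0,0,0],"fingers":1},
    {"slide":[-2.2,0,0],"angular":[0,0,0],"fingers":1},
    {"slide":[-2.2,0,0],"angular":[0,0,0],"fingers":1},
  ],
)

```text
clock: 23.0
tcp_pos: [0.6303, -0.0403, 0.0424]
orientation: [0.0, 0.126, 0.992, 0.0]
wrist_force: [-3.7, 0.7, 5.8]
finger_gap: 0.0357
grip_force: 27.2
```

```bash
python3 st.py
```

```text
t 23.0 mount xy mm [46.33 -0.91] z 42.37340199325941 F mount [-3.72 -0.13] 5.835025302923137 T [0.22 0.65 0.05] yaw -14.472311325457309 grip 27.204830143600702
```

Request:
jog_arm(
  moves=[
    {"slide":[-0.7,0,0],"angular":[0,0,0],"fingers":1},
    {"slide":[-1.4,0,0],"angular":[0,0,0],"fingers":1},
    {"slide":[-2,0,0],"angular":[0,0,0],"fingers":1},
    {"slide":[-2,0,0],"angular":[0,0,0],"fingers":1},
  ],
)

```text
clock: 23.33
tcp_pos: [0.6318, -0.0406, 0.0423]
orientation: [-0.0, 0.126, 0.992, 0.0]
wrist_force: [-5.0, 1.3, 6.7]
finger_gap: 0.0358
grip_force: 27.4
```

```bash
python3 st.py
```

```text
t 23.3333 mount xy mm [47.82 -0.9 ] z 42.342819249894376 F mount [-5.15  0.09] 6.728418230753453 T [0.29 0.74 0.14] yaw -14.452548119055441 grip 27.36847221851349
```

Request:
jog_arm(
  moves=[
    {"slide":[-0.5,0,0],"angular":[0,0,0],"fingers":1},
    {"slide":[-1,0,0],"angular":[0,0,0],"fingers":1},
    {"slide":[-1,0,0],"angular":[0,0,0],"fingers":1},
  ],
)

```text
clock: 23.58
tcp_pos: [0.6325, -0.0408, 0.0424]
orientation: [-0.001, 0.126, 0.992, 0.0]
wrist_force: [-4.4, 1.2, 6.7]
finger_gap: 0.0357
grip_force: 27.5
```

```bash
python3 st.py
```

```text
t 23.5833 mount xy mm [48.54 -0.91] z 42.372047955462826 F mount [-4.58  0.11] 6.676807410546614 T [0.23 0.88 0.2 ] yaw -14.440999009601585 grip 27.49733492732048
```

Request:
jog_arm(
  moves=[
    {"slide":[-0.5,0,0],"angular":[0,0,-0.3],"fingers":1},
    {"slide":[-1,0,0],"angular":[0,0,-0.4],"fingers":1},
    {"slide":[-1,0,0],"angular":[0,0,-0.4],"fingers":1},
  ],
)

```text
clock: 23.83
tcp_pos: [0.6342, -0.0413, 0.0424]
orientation: [0.0, 0.122, 0.992, 0.0]
wrist_force: [-2.7, 0.3, 5.8]
finger_gap: 0.0357
grip_force: 27.2
```

```bash
python3 st.py
```

```text
t 23.8333 mount xy mm [50.3  -0.95] z 42.35795381260739 F mount [-2.68 -0.29] 5.7731343613147645 T [0.2  0.58 0.  ] yaw -14.065214139272916 grip 27.206857670098543
```

Request:
jog_arm(
  moves=[
    {"slide":[-0.5,0,0],"angular":[0,0,0],"fingers":1},
    {"slide":[-1,0,0],"angular":[0,0,0],"fingers":1},
    {"slide":[-1.5,0,0],"angular":[0,0,0],"fingers":1},
    {"slide":[-1.5,0,0],"angular":[0,0,0],"fingers":1},
  ],
)

```text
clock: 24.17
tcp_pos: [0.6356, -0.0415, 0.0424]
orientation: [0.0, 0.122, 0.992, 0.0]
wrist_force: [-3.2, 1.6, 5.7]
finger_gap: 0.0355
grip_force: 27.2
```

```bash
python3 st.py
```

```text
t 24.1667 mount xy mm [51.72 -0.9 ] z 42.366758745045736 F mount [-3.47  0.77] 5.740367258643515 T [0.2  0.6  0.09] yaw -14.068927899684518 grip 27.193214781582355
```

Request:
jog_arm(
  moves=[
    {"slide":[-0.5,0,0],"angular":[0,0,-0.1],"fingers":1},
    {"slide":[-1,0,0],"angular":[0,0,-0.2],"fingers":1},
    {"slide":[-1.5,0,0],"angular":[0,0,-0.2],"fingers":1},
    {"slide":[-1.5,0,0],"angular":[0,0,-0.2],"fingers":1},
  ],
)

```text
clock: 24.5
tcp_pos: [0.637, -0.0419, 0.0423]
orientation: [0.0, 0.121, 0.993, 0.0]
wrist_force: [-3.3, 1.6, 6.2]
finger_gap: 0.0358
grip_force: 27.2
```

```bash
python3 st.py
```

```text
t 24.5 mount xy mm [53.24 -0.93] z 42.34316401163995 F mount [-3.54  0.76] 6.154645072698309 T [0.24 0.59 0.04] yaw -13.870637321931644 grip 27.16450061649084
```

Request:
jog_arm(
  moves=[
    {"slide":[-0.5,0,0],"angular":[0,0,0],"fingers":1},
    {"slide":[-1,0,0],"angular":[0,0,0],"fingers":1},
    {"slide":[-1.5,0,0],"angular":[0,0,0],"fingers":1},
    {"slide":[-1.5,0,0],"angular":[0,0,0],"fingers":1},
  ],
)

```text
clock: 24.83
tcp_pos: [0.6384, -0.0422, 0.0424]
orientation: [-0.0, 0.121, 0.993, 0.0]
wrist_force: [-2.0, 2.3, 4.7]
finger_gap: 0.0357
grip_force: 27.2
```

```bash
python3 st.py
```

```text
t 24.8333 mount xy mm [54.67 -0.87] z 42.358322867564695 F mount [-2.5   1.71] 4.694890383940382 T [0.25 0.64 0.04] yaw -13.863127775632135 grip 27.192834075540304
```

Request:
jog_arm(
  moves=[
    {"slide":[-0.5,0.2,0],"angular":[0,0,0],"fingers":1},
    {"slide":[-1,0.3,0],"angular":[0,0,0],"fingers":1},
    {"slide":[-1.5,0.3,0],"angular":[0,0,0],"fingers":1},
    {"slide":[-1.5,0.3,0],"angular":[0,0,0],"fingers":1},
  ],
)

```text
clock: 25.17
tcp_pos: [0.6394, -0.0424, 0.0423]
orientation: [-0.001, 0.121, 0.993, -0.0]
wrist_force: [-4.6, 1.1, 7.2]
finger_gap: 0.0357
grip_force: 27.4
```

```bash
python3 st.py
```

```text
t 25.1667 mount xy mm [55.69 -0.86] z 42.3365321794998 F mount [-4.76 -0.02] 7.240979648543058 T [0.22 0.81 0.21] yaw -13.856063736472889 grip 27.449077405035496
```

Request:
jog_arm(
  moves=[
    {"slide":[-0.4,0,-0.1],"angular":[0,0,-0.2],"fingers":1},
    {"slide":[-0.8,0,-0.1],"angular":[0,0,-0.3],"fingers":1},
    {"slide":[-1,0,-0.1],"angular":[0,0,-0.3],"fingers":1},
    {"slide":[-1,0,-0.1],"angular":[0,0,-0.3],"fingers":1},
  ],
)

```text
clock: 25.5
tcp_pos: [0.64, -0.0426, 0.0423]
orientation: [-0.001, 0.119, 0.993, 0.0]
wrist_force: [-5.6, 1.9, 8.2]
finger_gap: 0.0356
grip_force: 27.4
```

```bash
python3 st.py
```

```text
t 25.5 mount xy mm [56.24 -0.87] z 42.34124162733837 F mount [-5.88  0.5 ] 8.221325254752475 T [ 0.23  0.94 -0.28] yaw -13.6145255310493 grip 27.353297732770443
```

Request:
jog_arm(
  moves=[
    {"slide":[-0.4,0,-0.2],"angular":[0,0,0.1],"fingers":1},
    {"slide":[-0.8,0,-0.3],"angular":[0,0,0.15],"fingers":1},
    {"slide":[-0.8,0,-0.3],"angular":[0,0,0.15],"fingers":1},
  ],
)

```text
clock: 25.75
tcp_pos: [0.6403, -0.0426, 0.0424]
orientation: [-0.001, 0.12, 0.993, 0.0]
wrist_force: [-6.9, 1.2, 6.7]
finger_gap: 0.0358
grip_force: 27.3
```

```bash
python3 st.py
```

```text
t 25.75 mount xy mm [56.57 -0.86] z 42.379240025646446 F mount [-6.96 -0.45] 6.675162060968824 T [0.28 1.03 0.01] yaw -13.729523185154559 grip 27.30505982413888
```

Yaw torque is gone and the force is rising steadily; pushing on.

Request:
jog_arm(
  moves=[
    {"slide":[-0.4,0,-0.1],"angular":[0,0,0],"fingers":1},
    {"slide":[-0.8,0,-0.2],"angular":[0,0,0],"fingers":1},
    {"slide":[-0.8,0,-0.2],"angular":[0,0,0],"fingers":1},
  ],
)

```text
clock: 26.0
tcp_pos: [0.6404, -0.0427, 0.0424]
orientation: [-0.002, 0.119, 0.993, 0.0]
wrist_force: [-8.0, 2.6, 6.8]
finger_gap: 0.036
grip_force: 27.3
```

```bash
python3 st.py
```

```text
t 26.0 mount xy mm [56.67 -0.86] z 42.36261829529769 F mount [-8.37  0.69] 6.779601045181149 T [ 0.31  1.18 -0.01] yaw -13.725300987600836 grip 27.33477797359228
```

Request:
jog_arm(
  moves=[
    {"slide":[-0.5,0,-0.1],"angular":[0,0,0],"fingers":1},
    {"slide":[-1,0,-0.3],"angular":[0,0,0],"fingers":1},
    {"slide":[-1,0,-0.3],"angular":[0,0,0],"fingers":1},
    {"slide":[-1,0,-0.3],"angular":[0,0,0],"fingers":1},
  ],
)

```text
clock: 26.33
tcp_pos: [0.6405, -0.0427, 0.0424]
orientation: [-0.003, 0.119, 0.993, 0.0]
wrist_force: [-10.4, 1.2, 7.4]
finger_gap: 0.0359
grip_force: 27.4
```

```bash
python3 st.py
```

```text
t 26.3333 mount xy mm [56.83 -0.89] z 42.41425855504098 F mount [-10.44  -1.26] 7.385861732398416 T [ 0.34  1.44 -0.01] yaw -13.723803634906037 grip 27.359510902315378
```

Request:
jog_arm(
  moves=[
    {"slide":[-0.4,0,-0.2],"angular":[0,0,0],"fingers":1},
    {"slide":[-0.8,0,-0.3],"angular":[0,0,0],"fingers":1},
    {"slide":[-0.8,0,-0.3],"angular":[0,0,0],"fingers":1},
    {"slide":[-0.8,0,-0.3],"angular":[0,0,0],"fingers":1},
    {"slide":[-0.8,0,-0.3],"angular":[0,0,0],"fingers":1},
  ],
)

```text
clock: 26.75
tcp_pos: [0.6406, -0.0427, 0.0424]
orientation: [-0.004, 0.119, 0.993, 0.0]
wrist_force: [-10.8, 1.1, 7.2]
finger_gap: 0.0358
grip_force: 27.4
```

```bash
python3 st.py; python3 -c "
from h import *
F=[]
for i in range(6): read_camera('side');F.append(get_state()['wrist_force'])
print(np.mean(F,0),np.std(F,0))"
```

```text
t 26.75 mount xy mm [56.88 -0.84] z 42.409922380525046 F mount [-10.8   -1.49] 7.224163964978007 T [0.35 1.65 0.01] yaw -13.719433679573896 grip 27.366696875542402
[-11.06142982   1.95622361   7.29060901] [0.33254574 0.53257462 0.24837978]
```

Request:
jog_arm(
  moves=[
    {"slide":[-0.4,0,-0.2],"angular":[0,0,0],"fingers":1},
    {"slide":[-0.8,0,-0.4],"angular":[0,0,0],"fingers":1},
    {"slide":[-0.8,0,-0.4],"angular":[0,0,0],"fingers":1},
    {"slide":[-0.8,0,-0.4],"angular":[0,0,0],"fingers":1},
    {"slide":[-0.8,0,-0.4],"angular":[0,0,0],"fingers":1},
  ],
)

```text
clock: 27.47
tcp_pos: [0.6407, -0.0427, 0.0424]
orientation: [-0.004, 0.119, 0.993, 0.0]
wrist_force: [-11.4, 2.3, 6.2]
finger_gap: 0.0356
grip_force: 27.2
```

```bash
python3 -c "
from h import *
F=[]
for i in range(6): read_camera('side');F.append(get_state()['wrist_force'])
print(np.mean(F,0),np.std(F,0))";python3 st.py
```

```text
[-11.53235273   1.7074061    6.99751457] [0.44913465 0.26156792 0.35977953]
t 27.7667 mount xy mm [56.98 -0.86] z 42.42890155738512 F mount [-11.71  -1.4 ] 6.686426284918364 T [0.39 1.87 0.04] yaw -13.70609430339092 grip 27.227562312036753
```

Request:
jog_arm(
  moves=[
    {"slide":[-0.5,0,-0.1],"angular":[0,0,0],"fingers":1},
    {"slide":[-1,0,-0.2],"angular":[0,0,0],"fingers":1},
    {"slide":[-1,0,-0.2],"angular":[0,0,0],"fingers":1},
    {"slide":[-1,0,-0.2],"angular":[0,0,0],"fingers":1},
    {"slide":[-1,0,-0.2],"angular":[0,0,0],"fingers":1},
  ],
)

```text
clock: 28.18
tcp_pos: [0.6409, -0.0428, 0.0425]
orientation: [-0.005, 0.119, 0.993, 0.0]
wrist_force: [-14.0, 2.9, 8.1]
finger_gap: 0.0356
grip_force: 27.4
```

```bash
python3 -c "
from h import *
F=[]
for i in range(6): read_camera('side');F.append(get_state()['wrist_force'])
print(np.mean(F,0),np.std(F,0))";python3 st.py
```

```text
[-13.61776443   2.49698669   8.12882984] [0.17325196 0.44884263 0.6041867 ]
t 28.4833 mount xy mm [57.18 -0.88] z 42.45717999935853 F mount [-14.11  -0.34] 7.536060120081421 T [0.46 2.15 0.09] yaw -13.7078614726592 grip 27.391743063926697
```

Push is about 13.8 N, within the window. Easing off before opening.

Request:
jog_arm(
  moves=[
    {"slide":[0.7,0,0],"angular":[0,0,0],"fingers":1},
    {"slide":[1.4,0,0],"angular":[0,0,0],"fingers":1},
    {"slide":[2,0,0],"angular":[0,0,0],"fingers":1},
    {"slide":[2.5,0,0],"angular":[0,0,0],"fingers":1},
    {"slide":[2.5,0,0],"angular":[0,0,0],"fingers":1},
  ],
)

```text
clock: 28.9
tcp_pos: [0.6409, -0.0428, 0.0425]
orientation: [-0.003, 0.119, 0.993, 0.0]
wrist_force: [-6.3, 1.7, 2.2]
finger_gap: 0.0359
grip_force: 26.7
```

```bash
python3 st.py
```

```text
t 28.9 mount xy mm [57.18 -0.89] z 42.45472808096593 F mount [-6.51  0.16] 2.1619424175937354 T [0.3  1.09 0.08] yaw -13.715205718875188 grip 26.749443858861923
```

Request:
jog_arm(
  moves=[
    {"slide":[0.7,0,0],"angular":[0,0,0],"fingers":1},
    {"slide":[1.4,0,0],"angular":[0,0,0],"fingers":1},
    {"slide":[1.4,0,0],"angular":[0,0,0],"fingers":1},
    {"slide":[1.4,0,0],"angular":[0,0,0],"fingers":0.5},
    {"slide":[1.4,0,0],"angular":[0,0,0],"fingers":0.4},
    {"slide":[1.4,0,0],"angular":[0,0,0],"fingers":0.3},
    {"slide":[1.4,0,0],"angular":[0,0,0],"fingers":0.3},
    {"slide":[1.4,0,0],"angular":[0,0,0],"fingers":0.3},
    {"slide":[1.4,0,0],"angular":[0,0,0],"fingers":0.3},
  ],
)

```text
clock: 29.65
tcp_pos: [0.6428, -0.0433, 0.0439]
orientation: [0.001, 0.12, 0.993, -0.0]
wrist_force: [0.1, -0.2, 0.4]
finger_gap: 0.0603
grip_force: 0.0
```

```bash
python3 st.py
```

```text
t 29.65 mount xy mm [59.17 -0.92] z 43.92275905418369 F mount [ 0.12 -0.2 ] 0.3931812734445157 T [0.01 0.03 0.03] yaw -13.74186093782621 grip 0.0
```

Request:
jog_arm(
  moves=[
    {"slide":[1,0,-5],"angular":[0,0,0],"fingers":0.3},
    {"slide":[1,0,-20],"angular":[0,0,0],"fingers":0.3},
    {"slide":[1,0,-40],"angular":[0,0,0],"fingers":0.3},
    {"slide":[1,0,-60],"angular":[0,0,0],"fingers":0.3},
    {"slide":[1,0,-80],"angular":[0,0,0],"fingers":0.3},
    {"slide":[1,0,-100],"angular":[0,0,0],"fingers":0.3},
    {"slide":[1,0,-110],"angular":[0,0,0],"fingers":0.3},
    {"slide":[1,0,-110],"angular":[0,0,0],"fingers":0.3},
    {"slide":[1,0,-110],"angular":[0,0,0],"fingers":0.3},
  ],
)

```text
clock: 30.4
tcp_pos: [0.6417, -0.043, 0.1539]
orientation: [0.001, 0.12, 0.993, -0.0]
wrist_force: [0.4, -0.5, -0.2]
finger_gap: 0.0597
grip_force: 0.0
```

```bash
python3 - <<'E'
from ov import *
s=read_camera("side")
a=np.radians(-13.7); 
overlay(s,"z7",(.5855,-.0285,a),(.6409-.0,-.0428,a),.012)
E
```

```text
(no output)
```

View pics/z7.png

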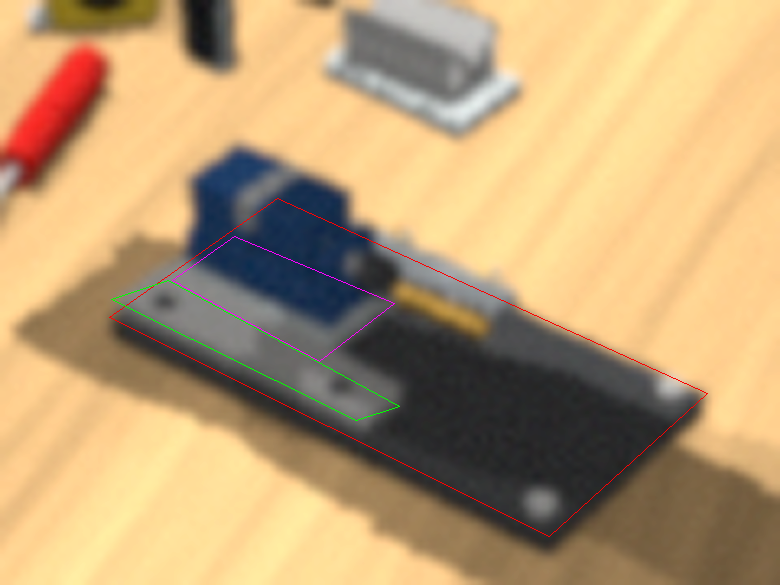

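The vise, block at about (270,250), sits upright between the jaws and in line with the way. The gripper is clear of it, and the vee rest and screwdriver are untouched, so I'm handing in.

```bash
python3 -c "
from workcell import *
print(hand_in())"
```

```text
the job is handed in; nothing more can be done
None
```

The small blue vise is in the way and was pushed tight at about 13.8 N with the foot flat; I then let go and handed the job in. The hand-in reported no result, and after letting go I checked only by camera, so that it stayed wedged is not measured.

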